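# Find the rocking corner of the checking plate and push its shim home

### The job

The camshaft checking plate rocks on the bench. Press down on its corner ears one after another with a fingertip until you find the one that dips, then push that corner's shim in by its upturned heel, under the ear, as far as it goes, and press the ear once more to check that it no longer gives. Leave the other three shims and everything else where they are, and do not lift or shove the plate.

Things in the scene. Friction and masses are not known exactly. Their poses are not given: they have to be found in the camera images.
- plate: Loose aluminium checking plate, 3 kg, standing near enough level. Slab 206 (x) x 150 (y) mm, ground top 42 mm above the bench. Origin under its centre, 16 mm above the bench. Four ears on its left and right sides, centred at x +-70, y +-99 mm. V-blocks, camshaft and dial gauge (top 144 mm above the bench) stand within 46 mm of its x centre line.
- ear_a (a point): Centre of the top face of the plate's near left ear (near = plate -x, left = plate +y), where a finger presses. Ear 38 (x) x 50 (y) mm, top about 30 mm above the bench. Three ears rest hard and give about 1 mm at 15 N; the fourth rests on a soft rubber buffer: it starts to dip at about 5 N, stops 3.5 to 5 mm down at about 9 N and springs back when let go.
- ear_b (a point): Centre of the top face of the plate's far left ear (near = plate -x, left = plate +y), where a finger presses. Ear 38 (x) x 50 (y) mm, top about 30 mm above the bench. Three ears rest hard and give about 1 mm at 15 N; the fourth rests on a soft rubber buffer: it starts to dip at about 5 N, stops 3.5 to 5 mm down at about 9 N and springs back when let go.
- ear_c (a point): Centre of the top face of the plate's far right ear (near = plate -x, left = plate +y), where a finger presses. Ear 38 (x) x 50 (y) mm, top about 30 mm above the bench. Three ears rest hard and give about 1 mm at 15 N; the fourth rests on a soft rubber buffer: it starts to dip at about 5 N, stops 3.5 to 5 mm down at about 9 N and springs back when let go.
- ear_d (a point): Centre of the top face of the plate's near right ear (near = plate -x, left = plate +y), where a finger presses. Ear 38 (x) x 50 (y) mm, top about 30 mm above the bench. Three ears rest hard and give about 1 mm at 15 N; the fourth rests on a soft rubber buffer: it starts to dip at about 5 N, stops 3.5 to 5 mm down at about 9 N and springs back when let go.
- heel_k (a point): Slotted taper shim (which corner it is at varies): middle of the top edge of its upturned heel, on the outer (plate -x) face. Heel: steel flange 46 wide (y), 6 thick, 34 mm tall from the bench, at its ear's y; outer face 38 to 46 mm to the -x of its ear's centre. The shim goes in under that ear along the plate's +x.
- wedge_k (a joint): Travel in m of heel_k's shim, growing as it goes in along the plate's +x; starts at 0 to 0.004. The shim under the rocking ear slides with about 4 N, more over the last mm as it takes the load, and is home at its stop, 0.020. The other three are jammed.
- heel_m (a point): Slotted taper shim (which corner it is at varies): middle of the top edge of its upturned heel, on the outer (plate -x) face. Heel: steel flange 46 wide (y), 6 thick, 34 mm tall from the bench, at its ear's y; outer face 38 to 46 mm to the -x of its ear's centre. The shim goes in under that ear along the plate's +x.
- wedge_m (a joint): Travel in m of heel_m's shim, growing as it goes in along the plate's +x; starts at 0 to 0.004. The shim under the rocking ear slides with about 4 N, more over the last mm as it takes the load, and is home at its stop, 0.020. The other three are jammed.
- heel_p (a point): Slotted taper shim (which corner it is at varies): middle of the top edge of its upturned heel, on the outer (plate -x) face. Heel: steel flange 46 wide (y), 6 thick, 34 mm tall from the bench, at its ear's y; outer face 38 to 46 mm to the -x of its ear's centre. The shim goes in under that ear along the plate's +x.
- wedge_p (a joint): Travel in m of heel_p's shim, growing as it goes in along the plate's +x; starts at 0 to 0.004. The shim under the rocking ear slides with about 4 N, more over the last mm as it takes the load, and is home at its stop, 0.020. The other three are jammed.
- heel_t (a point): Slotted taper shim (which corner it is at varies): middle of the top edge of its upturned heel, on the outer (plate -x) face. Heel: steel flange 46 wide (y), 6 thick, 34 mm tall from the bench, at its ear's y; outer face 38 to 46 mm to the -x of its ear's centre. The shim goes in under that ear along the plate's +x.
- wedge_t (a joint): Travel in m of heel_t's shim, growing as it goes in along the plate's +x; starts at 0 to 0.004. The shim under the rocking ear slides with about 4 N, more over the last mm as it takes the load, and is home at its stop, 0.020. The other three are jammed.
- socket: Deep socket standing on the bench near the plate's near edge, 25 mm across, 64 mm tall; origin under its centre. Leave alone.
- bearing: Ball bearing lying on the bench by the plate's far edge, 38 mm across, 14 mm high; origin under its centre. Leave alone.
- camshaft: Small camshaft 176 mm long, 21 mm thick, lying along the plate's x in the V-blocks; origin at its middle, on its axis. Leave alone.
- spanner: Combination spanner 190 mm long lying left of the plate. Leave alone.
- spray: Spray can 64 mm across, 190 mm tall, standing right of the plate; origin under its centre. Leave alone.
- meter: Yellow multimeter 150 x 78 x 36 mm lying right of the plate; origin under its centre. Leave alone.
- feeler: Closed feeler gauge 100 x 16 x 10 mm lying left of the plate. Leave alone.
Things that resemble listed ones, but are neither listed nor needed, are in the scene too. What is shaped like the part that bears heel_p but orange is not meant.

How it is judged:
By the outcome, as a careful person would: the job done as asked, in the order asked, and still so for the second after the job is handed in, with the robot touching nothing.
It also fails if it takes over 64 s, if anything falls off the work surface, if the arm or the gripper's body presses on something with over 40 N, if the wrist force passes 120 N, or if a joint passes its speed limit or range.

### The arm

A 6-joint arm with a two-finger parallel gripper is mounted at the origin on the work surface. World frame = base frame: x ahead of the robot, y to its left, z up, the work surface at z = 0. Lengths are in m, angles in rad, forces in N, time in s.
With the tool pointing down it reaches from about 0.3 to 0.825 m from the base axis. Payload 5.4 kg.
Tool frame: the origin (TCP) lies on the centre line of the jaws, within the pads' length; the fingertips stand ahead of it and the grasp point (between the pads) lies 2 mm behind it (r.tip_extent is the z of the fingertips in the tool frame, in m); z points along the fingers, y is the line along which they close (so a half turn about z gives the same grasp; the last joint's range is limited). The gripper opens to 92 mm and grips with 3 to 60 N. Pads are 20 mm wide; open, the fingers measure 128 mm over their backs; the gripper's body (75 mm by 189 mm) begins 69 mm behind the grasp point.
Start: joints at [-1.525, 0.158, 1.597, -0, 1.386, -0.21], TCP at [0.145, -0.556, 0.232] pointing down, gripper open.
Joint ranges: [-2.91, 2.91], [-0.94, 2.29], [0.18, 2.7], [-1.29, 4.43], [0.17, 2.64], [-3, 3]. Speed limits (rad/s): [2.57, 2.57, 3.14, 3.14, 3.14, 3.14].

### API

Orientations are given as a rotation vector (axis times angle).
In Python, from plant import get_obs, capture, camera_model, workorder, r gives the robot as it stands.
- The arm moves only by the shell command python3 -m creep 'ROWS' [OPENING] [FORCE]. ROWS is JSON, a list of rows, each an object of numbers: "x", "y", "z": the shift along the tool's x, y, z as a fraction of full scale; "ax", "ay", "az": the turn, a rotation vector about the tool's x, y, z as a fraction of full scale. A call has 1 to 20 rows; each row shifts and turns the commanded pose from where the row before left it, along the tool's axes as they then stand; what a row does not reach is not made up. Full scale, the value 1, is 30 mm for a shift and 10 degrees for a turn. A row lasts 1/8 s, in which the tool goes at most 62.5 mm and 10.7 degrees, less where a joint would pass 70% of its speed; a pose out of reach is approached as far as the arm can. A call with a number of a shift or a turn outside -1 to 1 is refused whole. A call with a gripper value outside its range is refused whole. OPENING is the closure, from 0 (fully open) to 1 (shut), set as the call begins (- or left out, the last holds). The fingers move at their own pace and stop on an object; FORCE is the grip in N (left out, the last holds). Time passes only in rows, so rows that do not move let the fingers close. It gives the time, the measured TCP pose, the force, the opening and the grip force at its end, in the units of the state.
- get_obs(): the state, without advancing time (a new reading comes with each control period).
- capture(name): name is "scene" or "side" or "wrist"; returns the picture (480x640x3 uint8, red, green, blue); there is no depth.
- camera_model(name): a dict with "fx", "fy", "cx", "cy" (pixels), "eye" and "rotation" of the camera in the world. Camera axes: x right, y down, z forward; pixel columns grow to the right and rows downward; lengths in m; the calibration is good to about 2 mm. A picture is of the moment at which its call begins: read the wrist's pose just before it. camera_model takes no time and is no camera call; for the wrist camera it gives the pose at the moment of the call.
- workorder.close_job(): hands the job in; it is judged then, once.
The state is a dict: "t": time; "joints": joint angles; "joint_velocities": joint speeds; "effort": joint torques, N m; "tcp_pos": TCP position; "ee_rot": TCP orientation; "force": force on the tool from outside, world axes, zero at the start; "wrist_torque": the same for the moment, N m; "gripper_width": finger opening in m; "grasp_force": force on a finger pad.
Only numpy, scipy, OpenCV 4.12 (cv2) and the standard library are available. Lean on these libraries where they do the work, as an engineer would, in place of code of your own. Each camera call takes 0.05 s, during which the arm holds its last target. There are 200 camera calls.

## Working session

There is one attempt and no reset: what is moved stays moved. The work goes in short steps, Python scripts to look and compute and a shell command to move; the robot and the scene stay as the last step left them, time stands still between calls to the robot, and variables do not carry over. Pictures are saved under pics/ and viewed, at most 10 in all, crops included, and the job is handed in when it is done.

```bash
mkdir -p pics; ls
python3 - <<'E'
from plant import *
import cv2,numpy as np
for n in ("scene","side"):
    cv2.imwrite(f"pics/{n}0.png",capture(n)[:,:,::-1]); m=camera_model(n); print(n,m)
o=get_obs(); print(o['t'],o['tcp_pos'],o['ee_rot'],o['gripper_width'],r.tip_extent)
E
```

```text
pics
scene {'fx': 585.1461449779883, 'fy': 585.1461449779883, 'cx': 325.6165297321826, 'cy': 245.67692177244464, 'eye': array([ 1.07929539, -0.58756476,  1.28537146]), 'rotation': array([-2.44608126, -0.8626947 ,  0.2644127 ])}
side {'fx': 589.9027706731619, 'fy': 589.9027706731619, 'cx': 315.13863613975735, 'cy': 235.79365846215882, 'eye': array([0.50900798, 1.04410188, 0.66618889]), 'rotation': array([-0.08044197,  2.68320111, -1.56495606])}
0.1 [ 0.14544497 -0.55574625  0.23071305] [-3.11423670e+00 -4.00485625e-01 -2.21292150e-04] 0.09202249572702145 0.017
```

View pics/scene0.png

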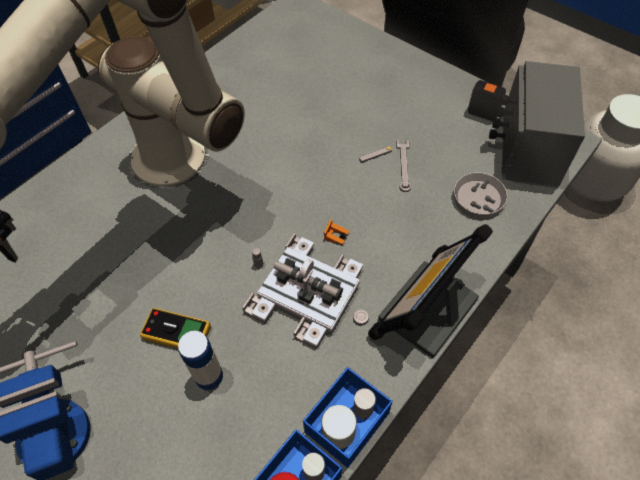

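View pics/side0.png

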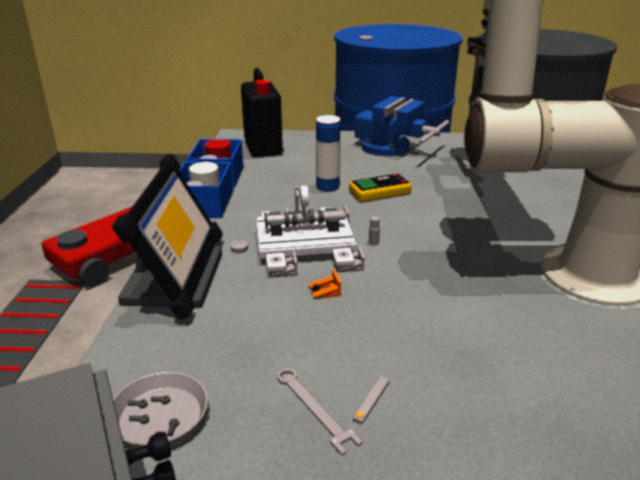

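Scene view: the plate is centred near (310,287). The ears are a≈(300,245), b≈(350,267), c≈(313,332) and d≈(260,305), the socket is at (257,258), and there is a loose orange decoy shim at (336,233). I'll crop and enlarge next.

```bash
cat > h.py <<'E'
import numpy as np
from scipy.spatial.transform import Rotation as R
def ray(m,u,v,z):
    d=R.from_rotvec(m['rotation']).as_matrix()@np.array([(u-m['cx'])/m['fx'],(v-m['cy'])/m['fy'],1]); e=np.array(m['eye'])
    return e+d*(z-e[2])/d[2]
def proj(m,p):
    q=R.from_rotvec(m['rotation']).as_matrix().T@(np.array(p)-m['eye']); return m['cx']+m['fx']*q[0]/q[2],m['cy']+m['fy']*q[1]/q[2]
E
python3 - <<'E'
import cv2
a=cv2.imread('pics/scene0.png')[215:355,230:380]; cv2.imwrite('pics/c0.png',cv2.resize(a,None,fx=4,fy=4,interpolation=cv2.INTER_CUBIC))
from h import *; from plant import camera_model
m=camera_model('scene')
for p in [(300,245),(350,267),(313,332),(260,305)]: print(ray(m,*p,.03))
E
```

```text
[ 0.51140002 -0.00707609  0.03      ]
[0.6508546  0.02111195 0.03      ]
[ 0.6911787  -0.17189727  0.03      ]
[ 0.54730158 -0.19738482  0.03      ]
```

View pics/c0.png

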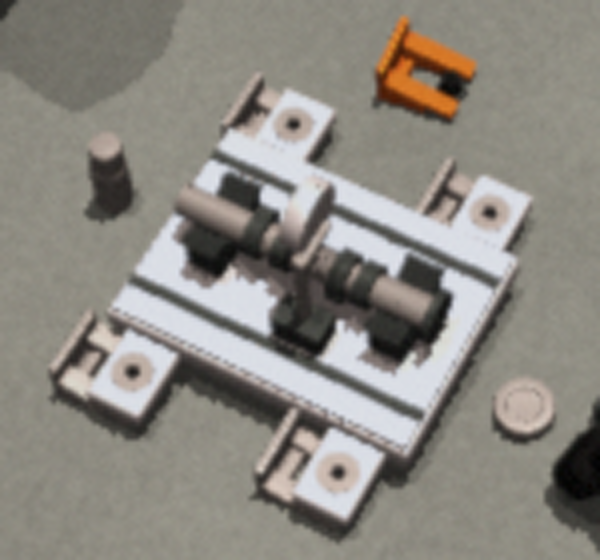

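The crop shows the four ears with a round mark at each ear's centre: a(293,123), b(490,212), c(339,471) and d(133,371). Each heel stands to the left (-x) of its ear. Next I fit the plate pose.

```bash
cat >> h.py <<'E'
PL={'a':(-.07,.099),'b':(.07,.099),'c':(.07,-.099),'d':(-.07,-.099)}
E
python3 - <<'E'
from h import *; from plant import camera_model,get_obs
m=camera_model('scene')
px={'a':(293,123),'b':(490,212),'c':(339,471),'d':(133,371)}
W=np.array([ray(m,230+u/4-.375,215+v/4-.375,.03)[:2] for u,v in px.values()]); P=np.array(list(PL.values()))
c=W.mean(0); z=((W-c)@[1,1j])@np.conj(P@[1,1j]); th=np.angle(z); 
Rm=np.array([[np.cos(th),-np.sin(th)],[np.sin(th),np.cos(th)]])
print('c',c,'deg',np.degrees(th),'scale',abs(z)/(P**2).sum(),'res',(W-c-P@Rm.T)*1e3)
o=get_obs();T=R.from_rotvec(o['ee_rot']).as_matrix();print(T)
print('ears',c+P@Rm.T)
E
```

```text
c [ 0.60629612 -0.08718753] deg 11.17105124555287 scale 1.0002044253412918 res [[-0.57602817  0.26848361]
 [ 0.29487923 -0.509745  ]
 [ 0.13057094  0.12875533]
 [ 0.15057801  0.11250606]]
[[ 9.67463037e-01  2.53012385e-01 -7.83858817e-05]
 [ 2.53012144e-01 -9.67461583e-01  1.71465871e-03]
 [ 3.57994559e-04 -1.67870150e-03 -9.99998527e-01]]
ears [[ 0.51844227 -0.00362497]
 [ 0.65578971  0.02349844]
 [ 0.69414997 -0.17075008]
 [ 0.55680253 -0.1978735 ]]
```

```bash
cat >> h.py <<'E'
C=np.array([.6063,-.0872]); TH=np.radians(11.17)
A=np.array([[np.cos(TH),-np.sin(TH)],[np.sin(TH),np.cos(TH)]])
def st():
    from plant import get_obs
    o=get_obs(); p=A.T@(np.array(o['tcp_pos'][:2])-C); M=R.from_rotvec(o['ee_rot']).as_matrix()
    yaw=np.degrees(np.arctan2(M[1,0],M[0,0]))
    print('t %.2f plate x %.1f y %.1f tipz %.1f mm yaw-err %.2f tilt %.2f,%.2f'%(o['t'],p[0]*1e3,p[1]*1e3,(o['tcp_pos'][2]-.017)*1e3,yaw-90-np.degrees(TH),*np.degrees(M[:2,2])),'F',np.round(o['force'],1),'w',round(float(o['gripper_width']),4))
E
python3 -c "
from h import *;from plant import camera_model
m=camera_model('scene')
for n,p,z in [('spray',(198,341),.19),('socket',(257,249),.064),('meter',(175,328),.036),('tabletfoot',(375,333),0)]:
    print(n,A.T@(ray(m,*p,z)[:2]-C)*1e3)
"
python3 -m creep '[{"az":-1},{"az":-1},{"az":-1},{"az":-1},{"az":-1},{"az":-1},{"az":-1},{"az":-1},{"az":-0.65},{}]' 1 20; python3 -c "
from h import *;st()"
```

```text
spray [ -91.16869144 -285.99396122]
socket [-154.21234825   19.12665405]
meter [-221.88168308 -242.15876827]
tabletfoot [191.73920522 -21.85544139]
t 0.10 plate x -542.9 y -370.4 tipz 213.7 mm yaw-err -86.51 tilt -0.00,0.10 F [-0.5 -0.3 -0.5] w 0.092schema error: expected keys x, y, z, ax, ay, az
```

```bash
python3 -m creep '[{"x":0,"y":0,"z":0,"ax":0,"ay":0,"az":-1},{"x":0,"y":0,"z":0,"ax":0,"ay":0,"az":-1},{"x":0,"y":0,"z":0,"ax":0,"ay":0,"az":-1},{"x":0,"y":0,"z":0,"ax":0,"ay":0,"az":-1},{"x":0,"y":0,"z":0,"ax":0,"ay":0,"az":-1},{"x":0,"y":0,"z":0,"ax":0,"ay":0,"az":-1},{"x":0,"y":0,"z":0,"ax":0,"ay":0,"az":-1},{"x":0,"y":0,"z":0,"ax":0,"ay":0,"az":-1},{"x":0,"y":0,"z":0,"ax":0,"ay":0,"az":-0.65},{"x":0,"y":0,"z":0,"ax":0,"ay":0,"az":0}]' 1 20; python3 -c "
from h import *;st()"
```

```text
t: 1.35
tcp_pos: [0.1454, -0.556, 0.2312]
ee_rot: [-1.996, -2.425, -0.001]
force: [0.5, 0.2, 0.8]
gripper_width: 0.0005
grasp_force: 0.0
t 1.35 plate x -542.9 y -370.6 tipz 214.2 mm yaw-err -0.09 tilt -0.00,0.05 F [0.5 0.2 0.8] w 0.0005
```

```bash
python3 -m creep '[{"x":0.56,"y":1,"z":0,"ax":0,"ay":0,"az":0},{"x":0.56,"y":1,"z":0,"ax":0,"ay":0,"az":0},{"x":0.56,"y":1,"z":0,"ax":0,"ay":0,"az":0},{"x":0.56,"y":1,"z":0,"ax":0,"ay":0,"az":0},{"x":0.56,"y":1,"z":0,"ax":0,"ay":0,"az":0},{"x":0.56,"y":1,"z":0,"ax":0,"ay":0,"az":0},{"x":0.56,"y":1,"z":0,"ax":0,"ay":0,"az":0},{"x":0.56,"y":1,"z":0,"ax":0,"ay":0,"az":0},{"x":0.56,"y":1,"z":0,"ax":0,"ay":0,"az":0},{"x":0.56,"y":1,"z":0,"ax":0,"ay":0,"az":0},{"x":0.56,"y":1,"z":0,"ax":0,"ay":0,"az":0},{"x":0.56,"y":1,"z":0,"ax":0,"ay":0,"az":0},{"x":0.56,"y":1,"z":0,"ax":0,"ay":0,"az":0},{"x":0.56,"y":1,"z":0,"ax":0,"ay":0,"az":0},{"x":0.56,"y":1,"z":0,"ax":0,"ay":0,"az":0},{"x":0.65,"y":0.9,"z":0,"ax":0,"ay":0,"az":0},{"x":0,"y":0,"z":1,"ax":0,"ay":0,"az":0},{"x":0,"y":0,"z":1,"ax":0,"ay":0,"az":0},{"x":0,"y":0,"z":1,"ax":0,"ay":0,"az":0},{"x":0,"y":0,"z":0,"ax":0,"ay":0,"az":0}]' ; python3 -c "
from h import *;st()
from plant import *
import cv2
cv2.imwrite('pics/s1.png',capture('scene')[200:360,220:400,::-1].repeat(3,0).repeat(3,1))
w=capture('wrist');cv2.imwrite('pics/w1.png',w[:,:,::-1])"
```

```text
t: 3.85
tcp_pos: [0.559, -0.1964, 0.1387]
ee_rot: [-1.993, -2.42, 0.001]
force: [-0.0, 0.5, 0.1]
gripper_width: -0.0001
grasp_force: 0.0
t 3.85 plate x -67.6 y -98.0 tipz 121.7 mm yaw-err -0.11 tilt -0.31,0.18 F [-0.   0.5  0.1] w -0.0001
```

View pics/w1.png

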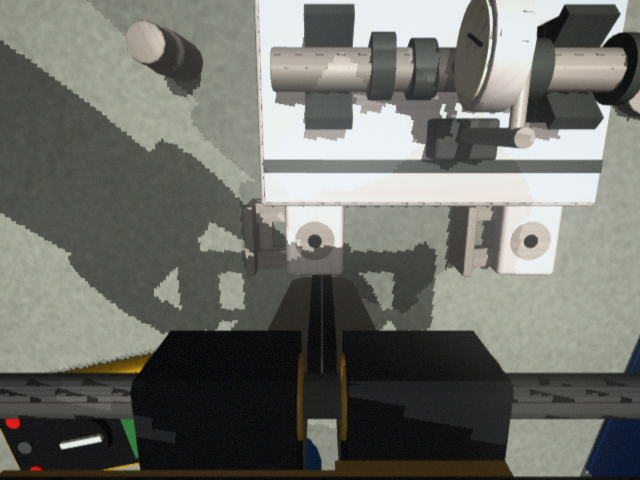

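The wrist view shows ear d's mark at (315,241) and ear c's at (531,241). d's heel is at about x 245-257 and c's at about 462-474. Both line up with the tool, so I convert these pixels as a cross-check.

```bash
python3 -c "
from h import *;from plant import camera_model
m=camera_model('wrist')
for n,p,z in [('d',(315,241),.03),('c',(531,241),.03),('heel d',(247,240),.034),('heel c',(463,242),.034)]: print(n,A.T@(ray(m,*p,z)[:2]-C)*1e3)
"
python3 -m creep '[{"x":0,"y":0.05,"z":1,"ax":0,"ay":0,"az":0},{"x":0,"y":0,"z":1,"ax":0,"ay":0,"az":0},{"x":0,"y":0,"z":0.8,"ax":0,"ay":0,"az":0},{"x":0,"y":0,"z":0,"ax":0,"ay":0,"az":0},{"x":0,"y":0,"z":0,"ax":0,"ay":0,"az":0}]' ; python3 -c "
from h import *;st()"
```

```text
d [ -70.47001562 -101.06676571]
c [  70.49462242 -101.23764486]
heel d [-114.07784234  -99.28206998]
heel c [  24.77877629 -100.78076368]
t: 4.58
tcp_pos: [0.5638, -0.1982, 0.0599]
ee_rot: [1.993, 2.424, 0.001]
force: [0.1, -0.3, -0.3]
gripper_width: 0.0003
grasp_force: 0.0
t 4.58 plate x -63.2 y -100.6 tipz 42.9 mm yaw-err -0.03 tilt 0.17,-0.10 F [ 0.1 -0.3 -0.3] w 0.0003
```

```bash
python3 -m creep '[{"x":0,"y":0,"z":0.3,"ax":0,"ay":0,"az":0},{"x":0,"y":0,"z":0,"ax":0,"ay":0,"az":0}]' ; python3 -c "
from h import *;st()"
python3 -m creep '[{"x":0,"y":0,"z":0.07,"ax":0,"ay":0,"az":0},{"x":0,"y":0,"z":0,"ax":0,"ay":0,"az":0}]' ; python3 -c "
from h import *;st()"
```

```text
t: 4.82
tcp_pos: [0.5622, -0.1972, 0.0485]
ee_rot: [-1.995, -2.427, 0.0]
force: [-0.2, 0.4, -0.2]
gripper_width: 0.0001
grasp_force: 0.0
t 4.83 plate x -64.5 y -99.4 tipz 31.5 mm yaw-err -0.02 tilt -0.02,0.01 F [-0.2  0.4 -0.2] w 0.0001
t: 5.08
tcp_pos: [0.5627, -0.1975, 0.0469]
ee_rot: [1.995, 2.426, 0.0]
force: [-0.6, -0.2, 1.8]
gripper_width: 0.0003
grasp_force: 0.8
t 5.08 plate x -64.2 y -99.7 tipz 29.9 mm yaw-err -0.02 tilt 0.03,-0.02 F [-0.6 -0.2  1.8] w 0.0003
```

```bash
python3 -m creep '[{"x":0,"y":0,"z":0.03,"ax":0,"ay":0,"az":0},{"x":0,"y":0,"z":0,"ax":0,"ay":0,"az":0}]' >/dev/null; python3 -c "
from h import *;st()"
python3 -m creep '[{"x":0,"y":0,"z":0.03,"ax":0,"ay":0,"az":0},{"x":0,"y":0,"z":0,"ax":0,"ay":0,"az":0}]'>/dev/null ; python3 -c "
from h import *;st()"
```

```text
t 5.33 plate x -64.2 y -99.8 tipz 29.6 mm yaw-err -0.01 tilt 0.02,-0.02 F [-2.6  0.1  6.9] w 0.0002
t 5.58 plate x -64.1 y -99.8 tipz 29.4 mm yaw-err -0.00 tilt 0.01,-0.02 F [-4.3  1.4 11. ] w 0.0005
```

```bash
python3 -m creep '[{"x":0,"y":0,"z":-0.9,"ax":0,"ay":0,"az":0},{"x":0,"y":0.9,"z":0,"ax":0,"ay":0,"az":0},{"x":0,"y":1,"z":0,"ax":0,"ay":0,"az":0},{"x":0,"y":1,"z":0,"ax":0,"ay":0,"az":0},{"x":0,"y":1,"z":0,"ax":0,"ay":0,"az":0},{"x":0,"y":0.8,"z":0,"ax":0,"ay":0,"az":0},{"x":0,"y":0,"z":0,"ax":0,"ay":0,"az":0},{"x":0,"y":0,"z":0.6,"ax":0,"ay":0,"az":0},{"x":0,"y":0,"z":0,"ax":0,"ay":0,"az":0},{"x":0,"y":0,"z":0,"ax":0,"ay":0,"az":0}]'>/dev/null ; python3 -c "
from h import *;st()"
```

```text
t 6.83 plate x 75.7 y -99.5 tipz 36.1 mm yaw-err -0.04 tilt -0.07,0.03 F [ 0.1 -0.2  0.8] w 0.0005
```

```bash
python3 -m creep '[{"x":0,"y":0,"z":0.18,"ax":0,"ay":0,"az":0},{"x":0,"y":0,"z":0,"ax":0,"ay":0,"az":0}]' >/dev/null; python3 -c "
from h import *;st()"
python3 -m creep '[{"x":0,"y":0,"z":0.06,"ax":0,"ay":0,"az":0},{"x":0,"y":0,"z":0,"ax":0,"ay":0,"az":0}]' >/dev/null; python3 -c "
from h import *;st()"
python3 -m creep '[{"x":0,"y":0,"z":0.04,"ax":0,"ay":0,"az":0},{"x":0,"y":0,"z":0,"ax":0,"ay":0,"az":0}]'>/dev/null ; python3 -c "
from h import *;st()"
```

```text
t 7.08 plate x 76.2 y -99.5 tipz 30.9 mm yaw-err -0.02 tilt -0.04,0.01 F [-0.3 -0.6 -0.9] w 0.0005
t 7.33 plate x 76.7 y -99.6 tipz 29.6 mm yaw-err -0.01 tilt 0.01,-0.01 F [ 0.4 -0.8  0.7] w 0.0002
t 7.58 plate x 76.8 y -99.7 tipz 29.1 mm yaw-err -0.01 tilt 0.02,-0.01 F [-2.2 -0.3  4.2] w 0.0005
```

```bash
python3 -m creep '[{"x":0,"y":0,"z":0.04,"ax":0,"ay":0,"az":0},{"x":0,"y":0,"z":0,"ax":0,"ay":0,"az":0}]' >/dev/null; python3 -c "
from h import *;st()"
python3 -m creep '[{"x":0,"y":0,"z":0.04,"ax":0,"ay":0,"az":0},{"x":0,"y":0,"z":0,"ax":0,"ay":0,"az":0}]'>/dev/null ; python3 -c "
from h import *;st()"
```

```text
t 7.83 plate x 76.9 y -99.8 tipz 27.9 mm yaw-err -0.01 tilt 0.04,-0.02 F [-2.2  0.6  4.7] w 0.0006
t 8.07 plate x 77.0 y -99.9 tipz 26.9 mm yaw-err -0.01 tilt 0.06,-0.03 F [-2.5  1.7  6.5] w 0.0001
```

Ear c is giving: 2 mm down at about 6 N. I'll press on to the stop to confirm.

```bash
python3 -m creep '[{"x":0,"y":0,"z":0.06,"ax":0,"ay":0,"az":0},{"x":0,"y":0,"z":0,"ax":0,"ay":0,"az":0}]' >/dev/null; python3 -c "
from h import *;st()"
python3 -m creep '[{"x":0,"y":0,"z":0.04,"ax":0,"ay":0,"az":0},{"x":0,"y":0,"z":0,"ax":0,"ay":0,"az":0}]'>/dev/null ; python3 -c "
from h import *;st()"
```

```text
t 8.32 plate x 77.1 y -99.9 tipz 25.3 mm yaw-err -0.01 tilt 0.07,-0.03 F [-2.4  0.8  7. ] w 0.0006
t 8.57 plate x 77.2 y -100.0 tipz 24.7 mm yaw-err -0.01 tilt 0.07,-0.04 F [-3.   1.   8.4] w 0.0006
```

```bash
python3 -m creep '[{"x":0,"y":0,"z":-0.6,"ax":0,"ay":0,"az":0},{"x":0,"y":0,"z":-0.5,"ax":0,"ay":0,"az":0},{"x":0,"y":0,"z":0,"ax":0,"ay":0,"az":0},{"x":0,"y":-0.9,"z":0,"ax":0,"ay":0,"az":0},{"x":0,"y":-1,"z":0,"ax":0,"ay":0,"az":0},{"x":0,"y":-0.95,"z":0,"ax":0,"ay":0,"az":0},{"x":0,"y":0,"z":0,"ax":0,"ay":0,"az":0},{"x":0,"y":0,"z":0.4,"ax":0,"ay":0,"az":0},{"x":0,"y":0,"z":0,"ax":0,"ay":0,"az":0}]'>/dev/null ; python3 -c "
from h import *;st()"
python3 -m creep '[{"x":0,"y":0,"z":0.5,"ax":0,"ay":0,"az":0},{"x":0,"y":0,"z":0.3,"ax":0,"ay":0,"az":0},{"x":0,"y":0,"z":0,"ax":0,"ay":0,"az":0},{"x":0,"y":0,"z":0,"ax":0,"ay":0,"az":0}]'>/dev/null ; python3 -c "
from h import *;st()"
```

```text
t 9.70 plate x -8.9 y -98.8 tipz 42.2 mm yaw-err 0.02 tilt -0.11,0.07 F [-0.2  0.9  0.1] w 0.0001
t 10.20 plate x -8.7 y -99.7 tipz 20.0 mm yaw-err -0.01 tilt 0.02,-0.01 F [ 0.2  0.4 -0.8] w 0.0007
```

```bash
python3 -m creep '[{"x":0,"y":0.2,"z":0.15,"ax":0,"ay":0,"az":0},{"x":0,"y":0.25,"z":0,"ax":0,"ay":0,"az":0},{"x":0,"y":0,"z":0,"ax":0,"ay":0,"az":0}]'>/dev/null ; python3 -c "
from h import *;st()"
for i in 1; do python3 -m creep '[{"x":0,"y":0.15,"z":0,"ax":0,"ay":0,"az":0},{"x":0,"y":0,"z":0,"ax":0,"ay":0,"az":0}]'>/dev/null ; python3 -c "
from h import *;st()"; done
python3 -m creep '[{"x":0,"y":0.15,"z":0,"ax":0,"ay":0,"az":0},{"x":0,"y":0,"z":0,"ax":0,"ay":0,"az":0}]'>/dev/null ; python3 -c "
from h import *;st()"
```

```text
t 10.57 plate x 5.4 y -99.6 tipz 15.6 mm yaw-err 0.02 tilt 0.04,-0.02 F [-0.2  1.  -0.2] w 0.0003
t 10.82 plate x 9.4 y -99.6 tipz 15.5 mm yaw-err -0.01 tilt 0.02,-0.01 F [ 0.  -0.4  0.3] w 0.0003
t 11.07 plate x 13.2 y -99.6 tipz 15.3 mm yaw-err -0.00 tilt -0.07,-0.00 F [-3.3 -1.6  1.4] w 0.0006
```

```bash
python3 -m creep '[{"x":0,"y":0.15,"z":0,"ax":0,"ay":0,"az":0},{"x":0,"y":0.15,"z":0,"ax":0,"ay":0,"az":0},{"x":0,"y":0,"z":0,"ax":0,"ay":0,"az":0}]'>/dev/null ; python3 -c "
from h import *;st()"
python3 -m creep '[{"x":0,"y":0.1,"z":0,"ax":0,"ay":0,"az":0},{"x":0,"y":0,"z":0,"ax":0,"ay":0,"az":0}]'>/dev/null ; python3 -c "
from h import *;st()"
```

```text
t 11.45 plate x 23.0 y -99.6 tipz 15.3 mm yaw-err -0.01 tilt 0.03,-0.00 F [-2.7 -1.   2. ] w 0.0008
t 11.70 plate x 25.8 y -99.6 tipz 15.3 mm yaw-err -0.01 tilt 0.02,-0.00 F [-2.9 -1.9  0.8] w 0.0005
```

```bash
python3 -m creep '[{"x":0,"y":0.06,"z":0,"ax":0,"ay":0,"az":0},{"x":0,"y":0,"z":0,"ax":0,"ay":0,"az":0}]'>/dev/null ; python3 -c "
from h import *;st()"
python3 -m creep '[{"x":0,"y":0.05,"z":0,"ax":0,"ay":0,"az":0},{"x":0,"y":0,"z":0,"ax":0,"ay":0,"az":0}]'>/dev/null ; python3 -c "
from h import *;st()"
python3 -m creep '[{"x":0,"y":0.04,"z":0,"ax":0,"ay":0,"az":0},{"x":0,"y":0,"z":0,"ax":0,"ay":0,"az":0}]'>/dev/null ; python3 -c "
from h import *;st()"
```

```text
t 11.95 plate x 27.5 y -99.6 tipz 15.4 mm yaw-err -0.01 tilt 0.01,-0.00 F [-3.6 -1.6  0.5] w 0.0006
t 12.20 plate x 28.9 y -99.6 tipz 15.3 mm yaw-err -0.01 tilt -0.01,0.00 F [-3.8 -1.1  1.5] w 0.0008
t 12.45 plate x 29.7 y -99.5 tipz 15.3 mm yaw-err -0.01 tilt -0.07,0.00 F [-7.  -0.8  1.9] w 0.0005
```

```bash
python3 -m creep '[{"x":0,"y":0.03,"z":0,"ax":0,"ay":0,"az":0},{"x":0,"y":0,"z":0,"ax":0,"ay":0,"az":0}]'>/dev/null ; python3 -c "
from h import *;st()"
python3 -m creep '[{"x":0,"y":0.02,"z":0,"ax":0,"ay":0,"az":0},{"x":0,"y":0,"z":0,"ax":0,"ay":0,"az":0}]'>/dev/null ; python3 -c "
from h import *;st()"
```

```text
t 12.70 plate x 29.7 y -99.6 tipz 15.3 mm yaw-err -0.01 tilt -0.19,-0.00 F [-8.8 -1.8  3.9] w 0.0003
t 12.95 plate x 29.8 y -99.5 tipz 15.3 mm yaw-err -0.00 tilt -0.26,0.00 F [-10.3  -3.1   5.4] w 0.0003
```

```bash
python3 -m creep '[{"x":0,"y":0.04,"z":0,"ax":0,"ay":0,"az":0},{"x":0,"y":0,"z":0,"ax":0,"ay":0,"az":0}]'>/dev/null ; python3 -c "
from h import *;st()"
python3 -m creep '[{"x":0,"y":0.04,"z":0,"ax":0,"ay":0,"az":0},{"x":0,"y":0,"z":0,"ax":0,"ay":0,"az":0}]'>/dev/null ; python3 -c "
from h import *;st()"
```

```text
t 13.20 plate x 29.9 y -99.5 tipz 15.3 mm yaw-err 0.01 tilt -0.42,0.00 F [-14.4  -3.    7.7] w 0.0006
t 13.45 plate x 29.9 y -99.6 tipz 15.3 mm yaw-err 0.01 tilt -0.58,-0.00 F [-19.   -3.2  11.3] w 0.0008
```

```bash
python3 -m creep '[{"x":0,"y":-0.4,"z":0,"ax":0,"ay":0,"az":0},{"x":0,"y":-0.2,"z":0,"ax":0,"ay":0,"az":0},{"x":0,"y":0,"z":-0.8,"ax":0,"ay":0,"az":0},{"x":0,"y":0,"z":-0.8,"ax":0,"ay":0,"az":0},{"x":0,"y":0,"z":0,"ax":0,"ay":0,"az":0}]'>/dev/null ; python3 -c "
from h import *;st()
from plant import *
import cv2
m=camera_model('wrist');w=capture('wrist');cv2.imwrite('pics/w2.png',w[:,:,::-1])
np.save('m2.npy',m,allow_pickle=True)"
```

```text
t 14.07 plate x 18.0 y -100.6 tipz 66.1 mm yaw-err -0.01 tilt 0.34,-0.13 F [ 0.2 -0.5 -0.5] w 0.0004
```

View pics/w2.png

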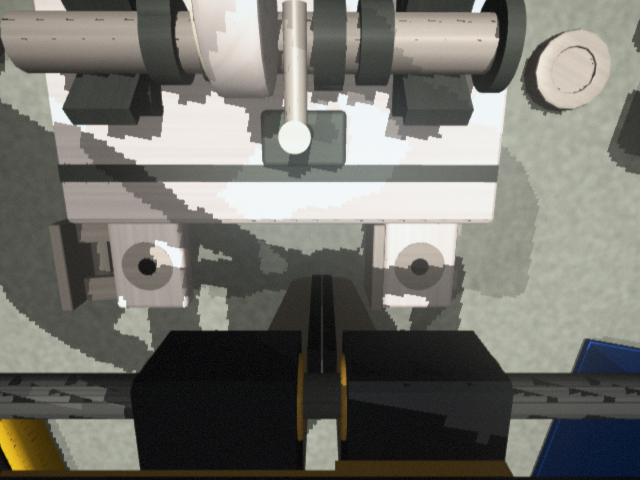

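The c heel (about 373-385) now sits right against ear c, whose mark is at (420,266). The d shim is unchanged. Now the check press on ear c.

```bash
python3 -c "
from h import *
m=np.load('m2.npy',allow_pickle=True).item()
for n,p,z in [('c',(420,266),.03),('d',(148,266),.03),('heel c out',(373,266),.034),('heel c in',(385,266),.034)]: print(n,A.T@(ray(m,*p,z)[:2]-C)*1e3)
"
python3 -m creep '[{"x":0,"y":0.9,"z":0,"ax":0,"ay":0,"az":0},{"x":0,"y":1,"z":0,"ax":0,"ay":0,"az":0},{"x":0,"y":0.1,"z":0,"ax":0,"ay":0,"az":0},{"x":0,"y":0,"z":0.5,"ax":0,"ay":0,"az":0},{"x":0,"y":0,"z":0.45,"ax":0,"ay":0,"az":0},{"x":0,"y":0,"z":0,"ax":0,"ay":0,"az":0},{"x":0,"y":0,"z":0,"ax":0,"ay":0,"az":0}]'>/dev/null ; python3 -c "
from h import *;st()"
```

```text
c [ 68.52372844 -99.64827847]
d [-71.43532135 -99.4168409 ]
heel c out [ 43.73269604 -98.26925108]
heel c in [ 49.80288287 -98.2792888 ]
t 15.00 plate x 75.7 y -99.7 tipz 34.9 mm yaw-err -0.03 tilt -0.01,0.00 F [-0.5  0.4  0.2] w 0.0001
```

```bash
python3 -m creep '[{"x":0,"y":0.08,"z":0.1,"ax":0,"ay":0,"az":0},{"x":0,"y":0,"z":0.08,"ax":0,"ay":0,"az":0},{"x":0,"y":0,"z":0,"ax":0,"ay":0,"az":0}]' >/dev/null; python3 -c "
from h import *;st()"
python3 -m creep '[{"x":0,"y":0,"z":0.06,"ax":0,"ay":0,"az":0},{"x":0,"y":0,"z":0,"ax":0,"ay":0,"az":0}]' >/dev/null; python3 -c "
from h import *;st()"
python3 -m creep '[{"x":0,"y":0,"z":0.03,"ax":0,"ay":0,"az":0},{"x":0,"y":0,"z":0,"ax":0,"ay":0,"az":0}]'>/dev/null ; python3 -c "
from h import *;st()"
```

```text
t 15.38 plate x 78.6 y -99.7 tipz 29.7 mm yaw-err -0.01 tilt 0.03,-0.01 F [ 1.2 -0.6  0.5] w 0.0008
t 15.62 plate x 78.7 y -99.7 tipz 29.4 mm yaw-err -0.00 tilt 0.02,-0.01 F [-3.2  0.8  7.4] w 0.0004
t 15.88 plate x 78.7 y -99.7 tipz 29.3 mm yaw-err 0.00 tilt 0.02,-0.02 F [-5.5  2.2 11.1] w 0.0006
```

```bash
python3 -m creep '[{"x":0,"y":0,"z":0.03,"ax":0,"ay":0,"az":0},{"x":0,"y":0,"z":0,"ax":0,"ay":0,"az":0},{"x":0,"y":0,"z":0,"ax":0,"ay":0,"az":0}]'>/dev/null ; python3 -c "
from h import *;st()"
python3 -m creep '[{"x":0,"y":0,"z":-0.3,"ax":0,"ay":0,"az":0},{"x":0,"y":0,"z":-1,"ax":0,"ay":0,"az":0},{"x":0,"y":0,"z":-1,"ax":0,"ay":0,"az":0},{"x":0,"y":0,"z":-1,"ax":0,"ay":0,"az":0},{"x":0,"y":0,"z":-1,"ax":0,"ay":0,"az":0},{"x":0,"y":0,"z":-1,"ax":0,"ay":0,"az":0},{"x":0,"y":0,"z":0,"ax":0,"ay":0,"az":0},{"x":0,"y":0,"z":0,"ax":0,"ay":0,"az":0}]'>/dev/null ; python3 -c "
from h import *;st()
from plant import *
import cv2
m=camera_model('wrist');w=capture('wrist');cv2.imwrite('pics/w3.png',w[:,:,::-1])"
```

```text
t 16.25 plate x 78.8 y -99.8 tipz 29.2 mm yaw-err 0.01 tilt 0.01,-0.03 F [-7.1  2.4 14.4] w 0.0006
t 17.25 plate x 77.8 y -99.2 tipz 183.1 mm yaw-err -0.01 tilt -0.12,0.05 F [-0.7  0.6 -0.4] w 0.0001
```

View pics/w3.png

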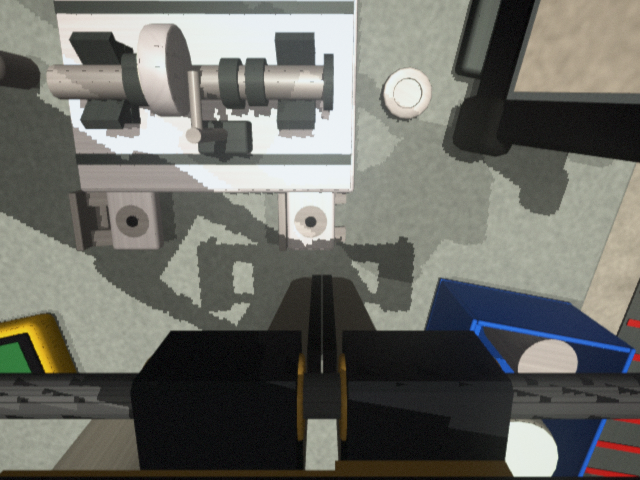

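The c shim (heel at about 282,220) is home and its prongs show beyond ear c. The plate, the d shim and the bearing (406,93) are where they were, and the arm is clear.

```bash
python3 -c "
from plant import workorder; print(workorder.close_job())"
```

```text
the job is handed in; nothing more can be done
None
```

The far right ear (ear_c) was the one that dipped, about 4.5 mm; I pushed its shim in to the stop, the ear then held firm at 14 N, and the job is handed in (ears a and b not pressed, since the search ended at c).

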